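Close the photometer's shutter and hold its sample lid open

ROBOT

A 6-joint arm with a two-finger parallel gripper is mounted at the origin on the work surface. World frame = base frame: x ahead of the robot, y to its left, z up, the work surface at z = 0. Lengths are in m, angles in rad, forces in N, time in s.
With the tool pointing down it reaches from about 0.25 to 0.725 m from the base axis. Payload 4 kg.
Tool frame: the origin (TCP) lies midway between the tips of the shut fingers; the grasp point (between the pads) lies bot.pinch_z behind it (bot.pinch_z is the distance from the TCP to the grasp point, in m); z points along the fingers, y is the direction in which the jaws open and shut (so a half turn about z gives the same grasp; the last joint's range is limited). The gripper opens to 85 mm and grips with 20 to 120 N. Pads are 22 mm wide; open, the fingers measure 114 mm over their backs; the gripper's body (76 mm by 85 mm) begins 54 mm behind the grasp point. The pads swing forward as they close: fully open they stand 13 mm farther back than shut.
Start: joints at [1.193, 0.241, 0.005, 1.335, 0, 1.571], TCP at [0.184, 0.465, 0.231] pointing down, gripper open.
Joint ranges: [-2.72, 2.72], [-1.05, 1.87], [-1.09, 1.28], [-1.99, 2.15], [-1.42, 1.44], [-3.14, 3.14]. Speed limits (rad/s): [2.79, 2.79, 3.14, 3.14, 3.14, 3.14].

INTERFACE

Orientations are given as a unit quaternion [x, y, z, w].
In Python, from workcell import bot gives the robot as it stands. The module is installed in compiled form; this text tells all that it offers.
- The arm moves only by the tool move_arm, never from a script. Its argument "series" is a list that holds one entry, the list of rows, each a list of 7 numbers: the shift along the world's x, y, z in cm, then the turn, a rotation vector about the world's x, y, z in degrees, then the opening, from 0 (shut) to 1 (fully open). A call has exactly 5 rows; each row shifts and turns the pose as measured when the row begins; what a row does not reach is not made up. A row lasts 1/10 s, in which the tool goes at most 50 mm and 8.59 degrees, less where a joint would pass 70% of its speed; a pose out of reach is approached as far as the arm can. A call with a gripper value outside its range is refused whole. The fingers move at their own pace and stop on an object; the grip force is fixed at half the most. Time passes only in rows, so rows that do not move let the fingers close, or fill a call up. It gives the time, the measured TCP pose, the force and the opening at its end, in the units of the state.
- bot.get_obs(): the state, without advancing time (a new reading comes with each control period).
- bot.camera(name): name is "side" or "top" or "wrist"; returns (picture, depth): 420x560x3 uint8, red, green, blue; 420x560 float32, m along the optical axis (not along the pixel's ray), 0 where there is no reading.
- bot.camera_info(name): a dict with "vfov" (degrees; the focal length in pixels is half the picture's height over the tangent of half this angle, whatever the lens; pixels are square), "cx", "cy" (the principal point, pixels), "cam_to_world" (4x4, takes a point from camera to world coordinates); the wrist camera has in their place "tool_from_camera" (4x4, takes a point from camera to tool coordinates, whose origin is the TCP and whose axes are the flange's). Camera axes: x right, y down, z forward; pixel columns grow to the right and rows downward; lengths in m; the calibration is good to about 2 mm. A picture is of the moment at which its call begins: read the wrist's pose just before it. camera_info takes no time and is no camera call.
- bot.job_done(): hands the job in, once; it reports no verdict.
Trained networks look in the newest picture that a camera, given by its name, has taken for a name from the list of things; names that differ only in an ending like _2 or _b are one class to them, and where a whole thing is asked for, a point or a joint stands for the part that bears it (a point fixed in the world has none). Each returns a list of dicts, best first, with "confidence" (0 to 1); they miss things now and then, are a little off and sometimes report something else, mostly with a low value. They report only what shows in the picture. A call takes as long as a camera call.
- bot.find_in(camera, target): "at" ([x, y, z] in m, in world coordinates, good to about 4 mm: the middle of the surface that is visible of it).
The state is a dict: "clock": time; "joint_pos": joint angles; "joint_vel": joint speeds; "tau": joint torques, N m; "eef_pos": TCP position; "tool_rot": TCP orientation; "ft_force": force on the tool from outside, world axes, zero at the start; "ft_torque": the same for the moment, N m; "grip_width": finger opening in m.
Only numpy, scipy, OpenCV 4.12 (cv2) and the standard library are available. Lean on these libraries where they do the work, as an engineer would, in place of code of your own. Each camera call takes 0.05 s, during which the arm holds its last target.

TASK

I want to change the cell in the photometer: close the light shutter first by turning the selector knob until its pointer clicks in at the round dot, and only then lift the self-closing sample lid to about 60 degrees from closed and keep holding it there for me. Finish while the gripper is still holding the lid up (let go and it springs shut), with the selector still on the dot and the other things left where they stand.

Things in the scene. Friction and masses are not known exactly. Their poses are not given: they have to be found in the camera images.
- photometer: Bench filter photometer, a white case on a grey base, fixed to the bench, 320 (x) x 400 (y) x 140 mm (z), flat deck at 140 mm, sloping front panel, turned by up to 14 degrees. Origin: centre of its underside, on the bench; x points to its rear (hinge side), y to its left as the robot sees it, z up. The lid is on the left half of the deck, the selector on the right half.
- selector (a joint): Angle of the black selector knob, rad, growing clockwise seen from above. Six click positions: 0, 0.524, 1.047, 1.571, 2.094, 2.618. The round dot (shutter closed) is at 1.047; the knob starts on 1.571, 2.094 or 2.618, so it is turned anticlockwise. A light click (less than 0.1 N m) pulls it into the nearest position when let go; stops lie just beyond the ends.
- selector_grip (a point): On the knob's upright axis at the height to grip, 30 mm above the deck; its x axis is the pointer direction. The knob is an upright bar 13 mm wide, 43 mm long (20 mm behind the axis to 23 mm ahead; the pointer end is rounded, with a white line on its top and nose), its top 41 mm above the deck, on a round skirt 44 mm across whose top is 8 mm above the deck.
- shutter_dot (a point): Centre of the round black dot, 11 mm across, on the grey dial plate of the deck, 37 mm from the knob's axis, straight behind the knob (photometer +x): shutter closed. The other five positions are marked by short black lines, 30 degrees apart. The knob's pointer must point at this dot.
- lid_angle (a joint): Opening angle of the sample lid, rad: 0 closed, 1.047 = 60 degrees, stop at 1.75. Always shut at the start. Weight and a spring close it: lifting takes about 3 to 5 N at the handle all the way, and it shuts by itself when let go.
- lid_hinge (a point): Middle of the lid's hinge line, at (120, 100, 140.5) mm in the photometer's frame; the hinge line runs along the photometer's y axis. The lid's top lies 15 mm above the hinge line when closed. Opening raises its front (robot-side) edge up and over towards the rear.
- lid: Sample lid, a grey plate 200 mm from hinge to front edge, 180 mm wide, with a steel bow handle standing on it near its front edge: a round cross bar 12 mm in diameter parallel to the hinge line, on two posts 100 mm apart. Origin: middle of the hinge line; x from front edge to hinge, y along the hinge line, z out of the lid's top.
- lid_grip (a point): Middle of the handle's cross bar, on its axis, 38 mm above the lid's top surface; in the lid's frame 165 mm from the hinge line towards the front and 53 mm above it. With the lid closed it is 193.5 mm above the bench. The round bar can turn between gripper pads, so a gripper may stay upright while the lid swings to 60 degrees.
- standard_bottle: Bystander, to be left alone: small amber reagent bottle with black cap, 38 mm across, 65 mm high, standing on the photometer's deck behind the selector. Origin: centre of its underside.
- vial_rack: Bystander, to be left alone: low white rack of ten small glass vials with black caps, 160 x 60 mm, 59 mm high, on the bench to the left of the photometer. Origin: centre of its underside.
- timer: Bystander, to be left alone: flat white bench timer, 55 x 75 x 17 mm, on the bench to the right of the photometer. Origin: centre of its underside.
- beaker: Bystander, to be left alone: glass beaker, 70 mm across, 90 mm high, on the bench to the right of the photometer. Origin: centre of its underside.
- wash_bottle: Bystander, to be left alone: white wash bottle with bent spout, 66 mm across, 180 mm high, at the left of the bench. Origin: centre of its underside.
- mouse: Bystander, to be left alone: black computer mouse, 100 x 58 x 31 mm, at the right of the bench. Origin: centre of its underside.
- tip_box: Bystander, to be left alone: pipette tip box, 85 x 120 x 83 mm, at the left of the bench. Origin: centre of its underside.

How it is judged:
By the outcome, as a careful person would: the job done as asked, in the order asked, and still so for the second after the job is handed in, while the arm keeps its last pose, push and grip.
It also fails if it takes over 69 s, if anything falls off the work surface, if the arm or the gripper's body presses on something with over 40 N, if the wrist force passes 120 N, or if a joint passes its speed limit or range.

## Working session

There is one attempt and no reset: what is moved stays moved. The work goes in short steps, Python scripts to look and compute and a tool call to move; the robot and the scene stay as the last step left them, time stands still between calls to the robot, and variables do not carry over. Pictures are saved under pics/ and viewed, and the job is handed in when it is done.

Besides the shell and the picture viewer there is one more tool, called after "Request:" as name(argument=value, ...), one argument or row to a line, values as JSON. move_arm: Moves the arm, as the interface text tells. Its arguments: {"type":"object","properties":{"series":{"type":"array","items":{"type":"array","items":{"type":"array","items":{"type":"number"}}}}},"required":["series"]}

```bash
mkdir -p pics; cat > h.py <<'E'
import numpy as np, cv2
from workcell import bot
from scipy.spatial.transform import Rotation as R
def snap(cam,name):
    o=bot.get_obs(); p,d=bot.camera(cam); cv2.imwrite(f'pics/{name}.png',p[:,:,::-1]); np.savez(f'pics/{name}.npz',p=p,d=d,e=o['eef_pos'],q=o['tool_rot']); return p,d,o
def cam(c,o=None):
    i=bot.camera_info(c); f=210/np.tan(np.radians(i['vfov']/2))
    if 'cam_to_world' in i: T=np.array(i['cam_to_world'])
    else:
        W=np.eye(4); W[:3,:3]=R.from_quat(o['tool_rot']).as_matrix(); W[:3,3]=o['eef_pos']; T=W@np.array(i['tool_from_camera'])
    return f,i['cx'],i['cy'],T
def px(c,u,v,z=None,d=None,o=None):
    f,cx,cy,T=cam(c,o); r=np.array([(u-cx)/f,(v-cy)/f,1.])
    if d is not None: return T[:3,:3]@(r*d)+T[:3,3]
    w=T[:3,:3]@r; return T[:3,3]+w*(z-T[2,3])/w[2]
E
python3 - <<'E'
from h import *
o=bot.get_obs();print(o,bot.pinch_z)
for c in ['top','side']:
    snap(c,c+'0')
    for t in ['selector_grip','shutter_dot','lid_grip','lid_hinge','standard_bottle','photometer','beaker','timer','wash_bottle','tip_box','mouse','vial_rack']:
        if c=='top' or t in('selector_grip','shutter_dot','lid_grip','standard_bottle'):
            print(c,t,[(np.round(x['at'],3),round(x['confidence'],2)) for x in bot.find_in(c,t)[:2]])
print(bot.get_obs()['clock'])
E
```

```text
{'clock': 0.0, 'joint_pos': array([1.19300075e+00, 2.41433980e-01, 3.73308445e-03, 1.33520962e+00,
       3.26925035e-05, 1.57086611e+00]), 'joint_vel': array([ 0.00013908, -0.00194936, -0.00025148, -0.00101196, -0.0018704 ,
        0.00090958]), 'tau': array([-2.07810353e-04, -3.72319221e+01,  2.52407598e+01,  1.69359462e-02,
        1.10232838e-04, -4.34739519e-06]), 'eef_pos': array([0.18419377, 0.46415604, 0.23040586]), 'tool_rot': array([ 1.87810587e-01,  9.82204696e-01, -1.03522774e-03, -2.14516563e-04]), 'ft_force': array([0.10550286, 0.59946011, 1.06639158]), 'ft_torque': array([ 0.00921285,  0.04681188, -0.03191375]), 'grip_width': 0.08553009824578289} 0.0187
top selector_grip []
top shutter_dot [(array([ 0.535, -0.071,  0.141]), 0.9)]
top lid_grip [(array([0.564, 0.022, 0.158]), 0.87), (array([ 0.531, -0.069,  0.141]), 0.5)]
top lid_hinge [(array([0.563, 0.025, 0.155]), 0.68)]
top standard_bottle [(array([ 0.648, -0.187,  0.183]), 0.66)]
top photometer [(array([ 0.532, -0.073,  0.143]), 0.86), (array([0.341, 0.54 , 0.083]), 0.73)]
top beaker [(array([ 0.596, -0.392,  0.036]), 0.87)]
top timer [(array([ 0.414, -0.338,  0.021]), 0.79), (array([0.567, 0.024, 0.156]), 0.34)]
top wash_bottle [(array([0.542, 0.522, 0.106]), 0.75), (array([ 0.484, -0.55 ,  0.029]), 0.45)]
top tip_box [(array([0.339, 0.54 , 0.082]), 0.58), (array([0.567, 0.025, 0.156]), 0.17)]
top mouse [(array([ 0.483, -0.552,  0.027]), 0.55)]
top vial_rack [(array([0.486, 0.196, 0.029]), 0.78)]
side selector_grip [(array([ 0.499, -0.185,  0.164]), 0.77)]
side shutter_dot [(array([ 0.5  , -0.116,  0.141]), 0.72)]
side lid_grip [(array([0.56 , 0.014, 0.157]), 0.67)]
side standard_bottle [(array([ 0.645, -0.191,  0.181]), 0.62), (array([0.559, 0.012, 0.156]), 0.49)]
0.9
```

View pics/top0.png

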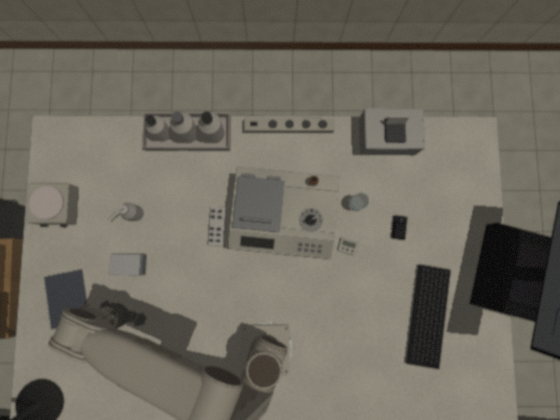

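View pics/side0.png

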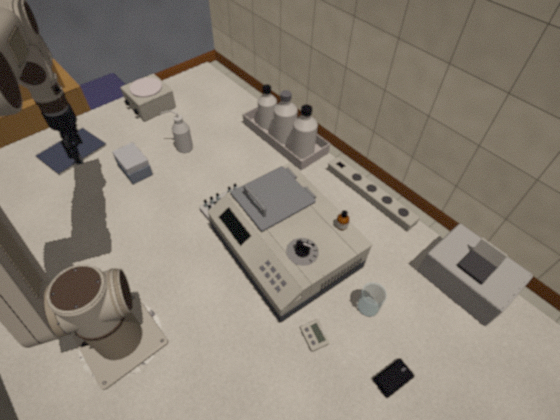

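```bash
python3 - <<'E'
from h import *
for c in ['top','side']: print(cam(c))
z=np.load('pics/top0.npz');d=z['d'];p=z['p']
f,cx,cy,T=cam('top')
v,u=np.mgrid[:420,:560]
P=np.stack([(u-cx)/f*d,(v-cy)/f*d,d],-1)@T[:3,:3].T+T[:3,3]
np.save('pics/topP.npy',P)
for lo,hi,n in [(.15,.16,'lid'),(.185,.205,'handle'),(.17,.185,'knobtop')]:
    m=(P[...,2]>lo)&(P[...,2]<hi)&(d>0)&(P[...,0]>.3)&(P[...,0]<.72)&(abs(P[...,1]+.05)<.25)
    m=m.astype(np.uint8); k,l,s,ce=cv2.connectedComponentsWithStats(m)
    for i in range(1,k):
        if s[i,4]>25:
            q=P[l==i]; r=cv2.minAreaRect((q[:,:2]*1000).astype(np.float32)); print(n,s[i],q.mean(0).round(4),r)
E
```

```text
(np.float64(402.08234283457153), 274.4264538505364, 206.87073870174717, array([[-9.20596741e-04, -9.92615662e-01,  1.21298393e-01,
         3.68169711e-01],
       [-9.99948472e-01, -3.12537397e-04, -1.01467034e-02,
        -2.30783816e-02],
       [ 1.01096870e-02, -1.21301484e-01, -9.92564227e-01,
         1.67057416e+00],
       [ 0.00000000e+00,  0.00000000e+00,  0.00000000e+00,
         1.00000000e+00]]))
(np.float64(383.7243640696079), 279.3274857349153, 213.5313710855653, array([[ 0.75559582, -0.51062772,  0.41028562,  0.07249339],
       [-0.65480576, -0.60548959,  0.45234032, -0.55552632],
       [ 0.01744617, -0.61044385, -0.79186737,  1.0526084 ],
       [ 0.        ,  0.        ,  0.        ,  1.        ]]))
lid [ 232  173   52   59 2088] [0.5726 0.0233 0.1551] ((573.5711669921875, 22.93254852294922), (179.5179901123047, 211.77796936035156), 84.11382293701172)
handle [241 217  30   6  91] [0.503  0.0305 0.1971] ((503.6431884765625, 31.276914596557617), (107.73776245117188, 12.159114837646484), 84.68122863769531)
knobtop [309 175  10  10  46] [ 0.6512 -0.184   0.1791] ((654.832763671875, -185.93359375), (34.36228942871094, 34.91014862060547), 85.65777587890625)
knobtop [307 215  11   8  39] [ 0.5077 -0.1775  0.1804] ((508.0015869140625, -177.25082397460938), (12.897194862365723, 42.33928680419922), 25.964303970336914)
```

The top view shows the photometer at about (285,215), turned by about -5.5°. The handle bar is at about (256,220) and the knob at (312,219). The knob's long axis at about -64° matches position 2.094, so it needs about 60° anticlockwise. I'm going above the knob.

Request:
move_arm(
  series=[
    [[2,-4,1.5,0,0,-3,1],[2.1,-4.2,1.2,0,0,-3,1],[2.1,-4.2,1,0,0,-3,1],[2.1,-4.2,1,0,0,-3,1],[2.1,-4.2,1,0,0,-3,1]],
  ],
)

```text
clock: 1.4
eef_pos: [0.2882, 0.2542, 0.2873]
tool_rot: [0.313, 0.95, -0.001, -0.0]
ft_force: [1.3, 0.6, 0.5]
grip_width: 0.0855
```

Request:
move_arm(
  series=[
    [[2.1,-4.2,0.5,0,0,-3,1],[2.1,-4.2,0.5,0,0,-3,1],[2.1,-4.2,0.5,0,0,-3,1],[2.1,-4.2,0.5,0,0,-3,1],[2.1,-4.2,0.5,0,0,-3,1]],
  ],
)

```text
clock: 1.9
eef_pos: [0.396, 0.0355, 0.316]
tool_rot: [0.439, 0.899, 0.002, 0.003]
ft_force: [0.4, 0.4, -0.2]
grip_width: 0.0856
```

Request:
move_arm(
  series=[
    [[2.1,-4.2,0,0,0,-2.7,1],[2.1,-4.2,0,0,0,-2.7,1],[2.1,-4.2,0,0,0,-2.7,1],[2.1,-4.2,0,0,0,-2.7,1],[2.1,-4,0,0,0,-2.7,1]],
  ],
)

```text
clock: 2.4
eef_pos: [0.5041, -0.1831, 0.3184]
tool_rot: [0.547, 0.837, 0.003, 0.006]
ft_force: [0.7, 0.8, -0.0]
grip_width: 0.0853
```

```bash
python3 - <<'E'
from h import *
p,d,o=snap('wrist','w1'); print(o['eef_pos'],o['tool_rot'],o['joint_pos'])
cv2.imwrite('pics/w1b.png',cv2.convertScaleAbs(p[:,:,::-1],alpha=1.6))
f,cx,cy,T=cam('wrist',o);print(f,cx,cy,T.round(3))
for t in ['selector_grip','shutter_dot','standard_bottle']: print(t,[(np.round(x['at'],4),round(x['confidence'],2)) for x in bot.find_in('wrist',t)[:2]])
v,u=np.mgrid[:420,:560]
P=np.stack([(u-cx)/f*d,(v-cy)/f*d,d],-1)@T[:3,:3].T+T[:3,3]
m=(P[...,2]>.17)&(P[...,2]<.19)&(d>0)
k,l,s,ce=cv2.connectedComponentsWithStats(m.astype(np.uint8))
for i in range(1,k):
    if s[i,4]>100:
        q=P[l==i]; print(s[i],q.mean(0).round(4),cv2.minAreaRect((q[:,:2]*1000).astype(np.float32)))
E
```

```text
[ 0.50410974 -0.18311234  0.31841764] [0.54659288 0.83737036 0.00322915 0.00605603] [-0.35043177  0.28690847  0.29059946  1.56122924  0.00355508  0.80620277]
343.5019020687178 275.6793512968035 205.73576059061682 [[ 0.915  0.382  0.128  0.473]
 [ 0.403 -0.876 -0.265 -0.115]
 [ 0.011  0.294 -0.956  0.46 ]
 [ 0.     0.     0.     1.   ]]
selector_grip [(array([ 0.5037, -0.1744,  0.1482]), 0.58)]
shutter_dot [(array([ 0.5451, -0.107 ,  0.142 ]), 0.76)]
standard_bottle [(array([ 0.6487, -0.1804,  0.1819]), 0.84)]
[273 159  16  53 765] [ 0.5073 -0.1736  0.1798] ((507.9335021972656, -175.442626953125), (12.632139205932617, 43.233795166015625), 23.888504028320312)
[ 401  235   45   41 1040] [ 0.6474 -0.1807  0.1799] ((652.3441772460938, -182.7210235595703), (37.748138427734375, 33.143829345703125), 67.81595611572266)
```

View pics/w1b.png

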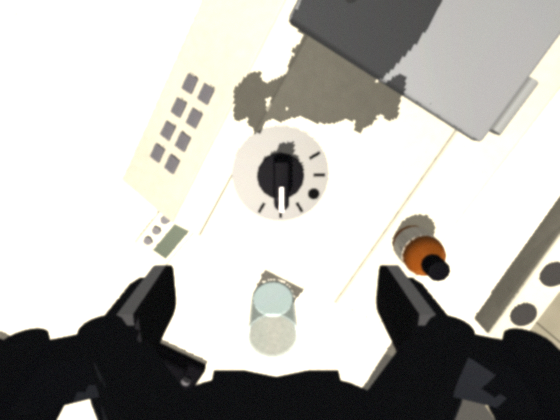

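```bash
python3 - <<'E'
from h import *
z=np.load('pics/w1.npz'); o={'eef_pos':z['e'],'tool_rot':z['q']}; p=z['p']
g=p.max(2); m=(g<70).astype(np.uint8); m[:120]=0;m[235:]=0
k,l,s,ce=cv2.connectedComponentsWithStats(m)
for i in range(1,k):
    if 15<s[i,4]<3000 and 220<ce[i,0]<340: print(s[i],ce[i].round(1),px('wrist',*ce[i],z=.141,o=o).round(4))
m=(p[150:230,260:300].min(2)>100).astype(np.uint8)
E
```

```text
[ 258  143   45   65 1778] [280.7 172.9] [ 0.5075 -0.1719  0.141 ]
[310 153   9   5  17] [314.1 155.1] [ 0.5291 -0.144   0.141 ]
[315 174   9   2  18] [319.  174.5] [ 0.5413 -0.1588  0.141 ]
[309 189  10  10  79] [313.3 193.4] [ 0.5443 -0.1776  0.141 ]
```

Dot at (0.544,-0.178), knob axis at (0.507,-0.1745): 37 mm apart at about -5.5°, which agrees with the given geometry. Descending.

Request:
move_arm(
  series=[
    [[0.3,0.85,-2,0,0,0.5,1],[0,0,-3,0,0,0,1],[0,0,-3,0,0,0,1],[0,0,-2,0,0,0,1],[0,0,-1,0,0,0,1]],
  ],
)

```text
clock: 3.1
eef_pos: [0.5054, -0.1661, 0.2094]
tool_rot: [0.538, 0.843, 0.005, 0.009]
ft_force: [-0.7, 0.2, 0.2]
grip_width: 0.0855
```

Request:
move_arm(
  series=[
    [[0.15,-0.8,-1,0,1,0,1],[0,0,-1.5,0,0,0,1],[0,0,-1,0,0,0,1],[0,0,-0.5,0,0,0,1],[0,0,0,0,0,0,1]],
  ],
)

```text
clock: 3.6
eef_pos: [0.5078, -0.1727, 0.1701]
tool_rot: [0.536, 0.844, -0.0, 0.002]
ft_force: [-0.4, -0.3, 0.1]
grip_width: 0.0852
```

Request:
move_arm(
  series=[
    [[-0.1,-0.2,-0.8,0,0,0,1],[0,0,-0.8,0,0,0,1],[0,0,0,0,0,0,1],[0,0,0,0,0,0,0.3],[0,0,0,0,0,0,0.2]],
  ],
)

```text
clock: 4.1
eef_pos: [0.5078, -0.1756, 0.1545]
tool_rot: [0.536, 0.844, 0.0, 0.004]
ft_force: [-0.1, 0.4, 0.0]
grip_width: 0.0589
```

Request:
move_arm(
  series=[
    [[0,0,0,0,0,0,0],[0,0,0,0,0,0,0],[0,0,0,0,0,0,0],[0,0,0,0,0,0,0],[0,0,0,0,0,0,0]],
  ],
)

```text
clock: 4.6
eef_pos: [0.5078, -0.1759, 0.1554]
tool_rot: [0.536, 0.844, -0.0, 0.004]
ft_force: [-0.6, -1.3, -1.0]
grip_width: 0.012
```

Gripped at 12 mm with very little force. Now turning.

Request:
move_arm(
  series=[
    [[0,0,0,0,0,5,0],[0,0,0,0,0,6,0],[0,0,0,0,0,6,0],[0,0,0,0,0,6,0],[0,0,0,0,0,6,0]],
  ],
)

```text
clock: 5.1
eef_pos: [0.5083, -0.1755, 0.1554]
tool_rot: [0.298, 0.954, 0.001, 0.004]
ft_force: [-0.8, 0.9, 0.9]
grip_width: 0.0118
```

```bash
python3 - <<'E'
from h import *
o=bot.get_obs();print(o)
E
```

```text
{'clock': 5.1, 'joint_pos': array([-0.33421475,  0.3518714 , -0.04386954,  1.16645533,  0.00323091,
        0.27156478]), 'joint_vel': array([-0.00326916,  0.00307028,  0.00311164,  0.00402612,  0.01309247,
       -1.08071065]), 'tau': array([-6.69618789e-02, -4.12469423e+01,  2.41978973e+01, -2.48504933e-01,
        1.69667776e-02,  8.07357710e-01]), 'eef_pos': array([ 0.50830228, -0.17546535,  0.1553919 ]), 'tool_rot': array([0.29826989, 0.95447052, 0.00147997, 0.0043485 ]), 'ft_force': array([-0.79263162,  0.86120669,  0.9138527 ]), 'ft_torque': array([-0.02272327,  0.12535475, -0.07284137]), 'grip_width': 0.011776010478437243}
```

Request:
move_arm(
  series=[
    [[0,0,0,0,0,6,0],[0,0,0,0,0,6,0],[0,0,0,0,0,6,0],[0,0,0,0,0,4,0],[0,0,0,0,0,0,0]],
  ],
)

```text
clock: 5.6
eef_pos: [0.5085, -0.175, 0.1554]
tool_rot: [0.102, 0.995, 0.003, 0.004]
ft_force: [0.1, -0.0, 0.0]
grip_width: 0.012
```

Request:
move_arm(
  series=[
    [[0,0,0,0,0,4,0],[0,0,0,0,0,2,0],[0,0,0,0,0,0,0],[0,0,0,0,0,0,0],[0,0,0,0,0,0,0]],
  ],
)

```text
clock: 6.1
eef_pos: [0.5085, -0.1748, 0.1554]
tool_rot: [0.051, 0.999, 0.003, 0.004]
ft_force: [0.6, 0.6, 0.2]
grip_width: 0.0121
```

Request:
move_arm(
  series=[
    [[0,0,0,0,0,0,0.6],[0,0,0,0,0,0,0.6],[0,0,0,0,0,0,0.6],[0,0,0,0,0,0,0.6],[0,0,1,0,0,0,0.6]],
  ],
)

```text
clock: 6.6
eef_pos: [0.5078, -0.1744, 0.1643]
tool_rot: [0.052, 0.999, 0.003, 0.003]
ft_force: [0.2, -0.2, -0.0]
grip_width: 0.0511
```

Request:
move_arm(
  series=[
    [[0,0,3,0,0,0,0.6],[0,0,4,0,0,0,0.6],[0,0,4,0,0,0,0.8],[-1,2,2,0,0,-5,1],[-1,2,0,0,0,-5,1]],
  ],
)

```text
clock: 7.1
eef_pos: [0.4874, -0.135, 0.3024]
tool_rot: [0.144, 0.99, 0.004, 0.004]
ft_force: [0.7, 0.1, 0.1]
grip_width: 0.0853
```

```bash
python3 - <<'E'
from h import *
p,d,o=snap('wrist','w2'); print(o['eef_pos'],o['tool_rot'],o['joint_pos'])
cv2.imwrite('pics/w2b.png',cv2.convertScaleAbs(p[:,:,::-1],alpha=1.6))
f,cx,cy,T=cam('wrist',o)
v,u=np.mgrid[:420,:560]
P=np.stack([(u-cx)/f*d,(v-cy)/f*d,d],-1)@T[:3,:3].T+T[:3,3]
for lo,hi in[(.174,.187),(.19,.203),(.151,.159)]:
  m=(P[...,2]>lo)&(P[...,2]<hi)&(d>0)
  k,l,s,ce=cv2.connectedComponentsWithStats(m.astype(np.uint8))
  for i in range(1,k):
    if s[i,4]>100:
        q=P[l==i]; print(lo,s[i],q.mean(0).round(4),cv2.minAreaRect((q[:,:2]*1000).astype(np.float32)))
E
```

```text
[ 0.48743599 -0.13499104  0.30238667] [0.14373668 0.98959832 0.00383439 0.00449704] [-0.27543807  0.22766603  0.17143848  1.50665499  0.00877946  0.0130743 ]
0.174 [411 160  15  16 113] [ 0.4953 -0.0212  0.1809] ((496.0091857910156, -20.030807495117188), (6.1266865730285645, 11.926275253295898), 48.21535110473633)
0.174 [223 207  24  52 796] [ 0.5072 -0.1736  0.1797] ((509.0517883300781, -174.36996459960938), (13.269479751586914, 43.6187744140625), 84.0372085571289)
0.174 [255 354  39  21 619] [ 0.6446 -0.181   0.1802] ((645.7809448242188, -181.7209930419922), (36.45811462402344, 18.997346878051758), 73.97266387939453)
0.19 [ 420  139  140   40 2259] [0.5014 0.0257 0.1966] ((502.5669860839844, 27.27523422241211), (101.79423522949219, 12.169516563415527), 84.40189361572266)
0.151 [  358    92   202   228 33787] [0.557  0.0263 0.1542] ((573.010498046875, 22.078590393066406), (174.11351013183594, 211.28749084472656), 84.38539123535156)
0.151 [256 338  38  18 198] [ 0.6406 -0.1795  0.155 ] ((644.017822265625, -180.09548950195312), (37.618717193603516, 16.096519470214844), 70.57998657226562)
```

View pics/w2b.png

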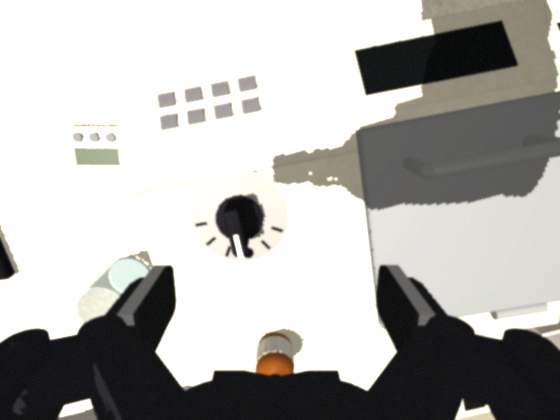

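The pointer reads -6.0°, with the photometer at about -5.6°. The white line ends at the dot near (248,253), so the selector is on the dot. The handle bar centre is at about (0.503, 0.0315). Moving there with the jaws along photometer x.

Request:
move_arm(
  series=[
    [[0.2,2,0,0,0,-8,1],[0.2,2,0,0,0,-8,1],[0.2,2,0,0,0,-8,1],[0.2,2,0,0,0,-8,1],[0.2,2,0,0,0,-8,1]],
  ],
)

```text
clock: 7.65
eef_pos: [0.4955, -0.0307, 0.3069]
tool_rot: [0.486, 0.874, 0.003, 0.008]
ft_force: [0.5, -0.2, -0.6]
grip_width: 0.0854
```

Request:
move_arm(
  series=[
    [[0.2,2,0,0,0,-8,1],[0.2,2,0,0,0,-8,1],[0.2,1.5,0,0,0,-8,1],[0,0,0,0,0,-8,1],[0,0,0,0,0,0,1]],
  ],
)

```text
clock: 8.15
eef_pos: [0.5018, 0.029, 0.3096]
tool_rot: [0.714, 0.7, 0.001, 0.01]
ft_force: [-0.8, 1.0, 0.0]
grip_width: 0.0853
```

```bash
python3 - <<'E'
from h import *
p,d,o=snap('wrist','w3'); print(o['eef_pos'],o['tool_rot'],o['joint_pos'])
R0=R.from_quat(o['tool_rot']).as_matrix();print(R0.round(3))
cv2.imwrite('pics/w3b.png',cv2.convertScaleAbs(p[:,:,::-1],alpha=1.6))
f,cx,cy,T=cam('wrist',o)
v,u=np.mgrid[:420,:560]
P=np.stack([(u-cx)/f*d,(v-cy)/f*d,d],-1)@T[:3,:3].T+T[:3,3]
for lo,hi in[(.174,.187),(.19,.203),(.151,.159)]:
  m=(P[...,2]>lo)&(P[...,2]<hi)&(d>0)
  k,l,s,ce=cv2.connectedComponentsWithStats(m.astype(np.uint8))
  for i in range(1,k):
    if s[i,4]>100:
        q=P[l==i]; print(lo,s[i],q.mean(0).round(4),cv2.minAreaRect((q[:,:2]*1000).astype(np.float32)))
E
```

```text
[0.5017856  0.02898769 0.30961066] [0.713635   0.70045088 0.00126038 0.00959475] [ 0.06549476  0.21525571  0.17394235  1.51505444 -0.01290084  1.65484431]
[[ 0.019  1.     0.015]
 [ 1.    -0.019 -0.012]
 [-0.012  0.015 -1.   ]]
0.19 [ 263  122   26  137 2053] [0.5038 0.0374 0.1965] ((503.46868896484375, 32.768646240234375), (110.573974609375, 11.978618621826172), 84.16387939453125)
0.151 [  232    73   256   211 41435] [0.5725 0.0356 0.1541] ((573.5930786132812, 25.642379760742188), (179.31202697753906, 210.55160522460938), 84.14962005615234)
0.151 [264 363  40   9 217] [ 0.5083 -0.1675  0.1549] ((509.9383544921875, -168.10154724121094), (5.589138507843018, 42.730567932128906), 78.9550552368164)
```

View pics/w3b.png

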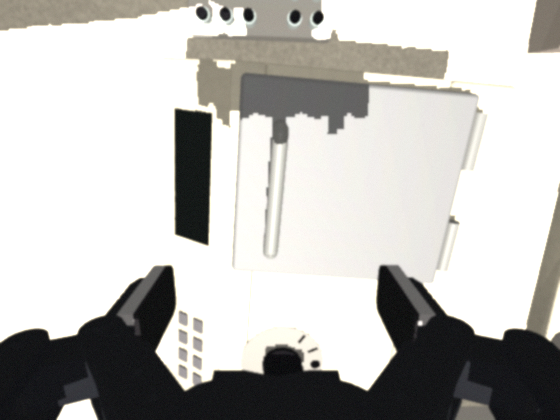

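The picture shows the handle bar from (280,130) to (270,255); its middle is at (0.5035, 0.0325), height as expected. Descending.

Request:
move_arm(
  series=[
    [[0.2,0.3,-2,0.7,0.9,-4,1],[0,0,-3,0,0,0,1],[0,0,-3,0,0,0,1],[0,0,-2,0,0,0,1],[0,0,0,0,0,0,1]],
  ],
)

```text
clock: 8.7
eef_pos: [0.5047, 0.03, 0.2094]
tool_rot: [0.733, 0.68, 0.002, 0.001]
ft_force: [-0.5, -0.2, 0.5]
grip_width: 0.0855
```

Request:
move_arm(
  series=[
    [[-0.1,0.2,-1.2,0,0,-1.3,1],[0,0,-1.2,0,0,0,1],[0,0,-0.8,0,0,0,1],[0,0,0,0,0,0,1],[0,0,0,0,0,0,0.3]],
  ],
)

```text
clock: 9.2
eef_pos: [0.5059, 0.0306, 0.18]
tool_rot: [0.739, 0.673, 0.004, 0.003]
ft_force: [-0.2, -0.2, 0.2]
grip_width: 0.0732
```

Request:
move_arm(
  series=[
    [[0,0,0,0,0,0,0.1],[0,0,0,0,0,0,0],[0,0,0,0,0,0,0],[0,0,0,0,0,0,0],[0,0,0,0,0,0,0]],
  ],
)

```text
clock: 9.7
eef_pos: [0.5029, 0.031, 0.1819]
tool_rot: [0.739, 0.674, 0.003, 0.001]
ft_force: [2.5, -0.4, 0.6]
grip_width: 0.0098
```

The grasp is about 6 mm high on the bar, so I'll regrip lower.

Request:
move_arm(
  series=[
    [[0,0,0,0,0,0,0.5],[0,0,0,0,0,0,0.5],[0,0,-0.4,0,0,0,0.5],[0,0,-0.3,0,0,0,0.5],[0,0,0,0,0,0,0.5]],
  ],
)

```text
clock: 10.2
eef_pos: [0.5038, 0.031, 0.1745]
tool_rot: [0.739, 0.674, 0.003, 0.002]
ft_force: [-0.9, 0.2, -0.3]
grip_width: 0.0426
```

Request:
move_arm(
  series=[
    [[0,0,0,0,0,0,0.2],[0,0,0,0,0,0,0],[0,0,0,0,0,0,0],[0,0,0,0,0,0,0],[0,0,0,0,0,0,0]],
  ],
)

```text
clock: 10.7
eef_pos: [0.5031, 0.031, 0.1742]
tool_rot: [0.739, 0.673, 0.003, 0.001]
ft_force: [-0.5, -0.6, 0.4]
grip_width: 0.0097
```

Request:
move_arm(
  series=[
    [[0.25,0,0.7,0,0,0,0],[0.27,0,0.7,0,0,0,0],[0.3,-0.03,0.7,0,0,0,0],[0.35,-0.04,0.68,0,0,0,0],[0,0,0,0,0,0,0]],
  ],
)

```text
clock: 11.2
eef_pos: [0.5132, 0.03, 0.2004]
tool_rot: [0.739, 0.673, -0.001, -0.002]
ft_force: [0.1, -0.7, -6.1]
grip_width: 0.0103
```

```bash
cat > arc.py <<'E'
from h import *
o=bot.get_obs(); e=o['eef_pos']; Rm=R.from_quat(o['tool_rot']).as_matrix()
g=e-Rm[:,2]*bot.pinch_z
t=np.radians(-5.7); X=np.array([np.cos(t),np.sin(t),0])
g0=np.array([.5031,.031,.1935]); s=(g-g0)@X*1000-165; h=g[2]*1000-140.5
print(o['clock'],'g',g.round(4),'s,h',s.round(1),h.round(1),'r',np.hypot(s,h).round(1),'theta',(np.degrees(np.arctan2(h,-s))-17.8).round(2),'lat',((g-g0)@[-X[1],X[0],0]*1000).round(1))
print(o['ft_force'].round(1),o['ft_torque'].round(2),o['grip_width'],Rm[:,2].round(3),o['joint_pos'].round(2))
E
python3 arc.py
```

```text
11.2 g [0.5133 0.0299 0.2191] s,h -154.8 78.6 r 173.6 theta 9.11 lat -0.0
[ 0.1 -0.7 -6.1] [ 0.02  0.24 -0.09] 0.010345892141125126 [-0.003  0.001 -1.   ] [ 0.06  0.29 -0.02  1.27  0.    1.72]
```

Request:
move_arm(
  series=[
    [[0.6,-0.06,1.1,0,0,0,0],[0.68,-0.07,1.06,0,0,0,0],[0.76,-0.08,1,0,0,0,0],[0.82,-0.08,0.95,0,0,0,0],[0.9,-0.09,0.88,0,0,0,0]],
  ],
)

```text
clock: 11.7
eef_pos: [0.546, 0.0266, 0.2476]
tool_rot: [0.739, 0.674, -0.006, -0.007]
ft_force: [-4.6, 0.1, -3.5]
grip_width: 0.01
```

```bash
python3 arc.py
```

```text
11.7 g [0.5463 0.0266 0.2663] s,h -121.5 125.8 r 174.9 theta 28.18 lat -0.1
[-4.6  0.1 -3.5] [ 0.14  1.16 -0.12] 0.009988449627160124 [-0.019  0.002 -1.   ] [0.05 0.34 0.19 1.43 0.   1.71]
```

Request:
move_arm(
  series=[
    [[0.75,-0.07,0.66,0,-0.3,0,0],[0.8,-0.08,0.62,0,-0.2,0,0],[0.85,-0.08,0.57,0,-0.2,0,0],[0.88,-0.09,0.52,0,-0.2,0,0],[0.9,-0.09,0.48,0,0,0,0]],
  ],
)

```text
clock: 12.2
eef_pos: [0.5801, 0.0231, 0.2751]
tool_rot: [0.739, 0.674, -0.008, -0.01]
ft_force: [-3.9, 0.8, -6.2]
grip_width: 0.0097
```

```bash
python3 arc.py
```

```text
12.2 g [0.5806 0.0231 0.2938] s,h -87.1 153.3 r 176.3 theta 42.6 lat -0.2
[-3.9  0.8 -6.2] [ 0.05  1.35 -0.09] 0.009740701284904991 [-0.025  0.004 -1.   ] [0.04 0.42 0.36 1.54 0.   1.7 ]
```

Request:
move_arm(
  series=[
    [[0.8,-0.08,0.38,0,-0.4,0,0],[0.8,-0.08,0.34,0,-0.3,0,0],[0.8,-0.08,0.28,0,-0.3,0,0],[0.8,-0.08,0.24,0,-0.3,0,0],[0.8,-0.08,0.2,0,-0.3,0,0]],
  ],
)

```text
clock: 12.7
eef_pos: [0.6126, 0.0198, 0.2911]
tool_rot: [0.739, 0.674, -0.004, -0.007]
ft_force: [-5.4, 0.7, -0.8]
grip_width: 0.0093
```

```bash
python3 arc.py; python3 - <<'E'
from h import *
p,d,o=snap('side','s2'); cv2.imwrite('pics/s2b.png',cv2.resize(p[130:330,170:420,::-1],None,fx=3,fy=3))
snap('wrist','w4')
E
```

```text
12.7 g [0.6129 0.0197 0.3098] s,h -54.6 169.3 r 177.9 theta 54.33 lat -0.3
[-5.4  0.7 -0.8] [ 0.05  1.47 -0.13] 0.009251753860248365 [-0.015  0.005 -1.   ] [0.03 0.48 0.5  1.61 0.01 1.69]
```

View pics/s2b.png

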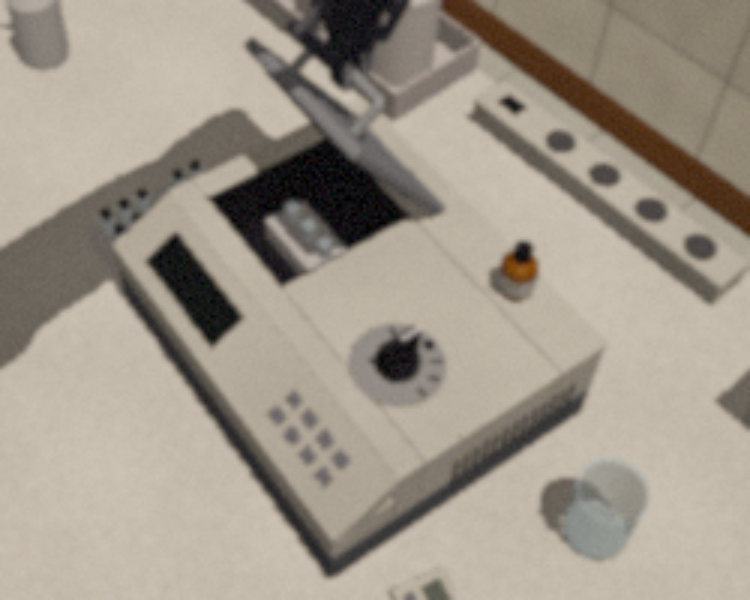

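View pics/w4.png

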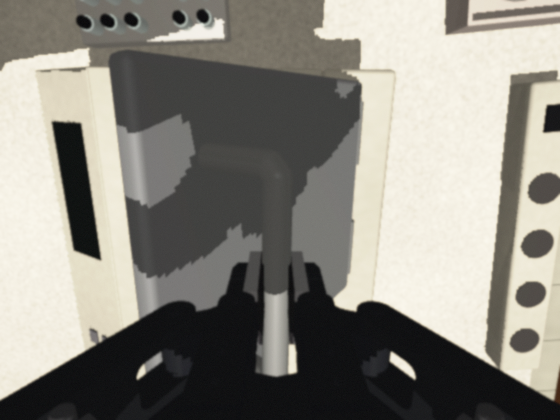

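```bash
cat > plane.py <<'E'
from h import *
import sys
z=np.load(sys.argv[1]); o={'eef_pos':z['e'],'tool_rot':z['q']}; d=z['d']
f,cx,cy,T=cam('wrist',o); v,u=np.mgrid[:420,:560]
P=np.stack([(u-cx)/f*d,(v-cy)/f*d,d],-1)@T[:3,:3].T+T[:3,3]
t=np.radians(-5.7); X=np.array([np.cos(t),np.sin(t),0]);Y=np.array([-X[1],X[0],0])
hg=np.array([.5031,.031,.1405])+.165*X
s=(P-hg)@X*1000; h=P[...,2]*1000-140.5; y=(P-hg)@Y*1000
best=None
m=(d>0)&(h>40)&(h<165)&(s<10)&(s>-130)&(y>15)&(y<85)
A=np.c_[s[m],h[m]]
rng=np.random.default_rng(0)
for k in range(300):
    a,b=A[rng.integers(len(A),size=2)]; dd=b-a; L=np.hypot(*dd)
    if L<20: continue
    n=np.array([-dd[1],dd[0]])/L; r=abs((A-a)@n)<2
    if best is None or r.sum()>best.sum(): best=r
B=A[best]; c=B.mean(0); w=np.linalg.svd(B-c,full_matrices=False)[2][0]; n=np.array([w[1],-w[0]]); n*=np.sign(n[0])
print(len(A),best.sum(),'angle',np.degrees(np.arctan2(abs(w[1]),abs(w[0]))),'offset from hinge (should be 15)',c@n, w)
# bar points
m=(d>0)&(abs(y)>12)&(abs(y)<45)
q=np.stack([s[m],h[m]],-1)
off=q@n; al=q@np.array([-n[1],n[0]])
k=(off>40)&(off<65)&(al>140)&(al<190)
if k.sum(): print('bar',q[k].mean(0),k.sum(),off[k].mean(),al[k].mean())
E
python3 plane.py pics/w4.npz
```

```text
25394 23163 angle 54.22767090935236 offset from hinge (should be 15) 14.848525740952748 [ 0.5845659  -0.81134623]
bar [-53.14564705 168.50879954] 3975 55.384978549172104 167.78611227743855
```

The depth fit puts the lid at 54.2°, with a plane offset of 14.85 mm against the expected 15. About 6° remain.

Request:
move_arm(
  series=[
    [[0.5,-0.05,0.14,0,-0.3,0,0],[0.5,-0.05,0.11,0,-0.2,0,0],[0.45,-0.05,0.08,0,0,0,0],[0.35,-0.04,0.05,0,0,0,0],[0,0,0,0,0,0,0]],
  ],
)

```text
clock: 13.3
eef_pos: [0.6259, 0.0185, 0.2955]
tool_rot: [0.739, 0.674, -0.004, -0.008]
ft_force: [-3.4, 0.5, -2.9]
grip_width: 0.0096
```

```bash
python3 arc.py; python3 - <<'E'
from h import *
snap('wrist','w5')
E
python3 plane.py pics/w5.npz
```

```text
13.3 g [0.6262 0.0184 0.3142] s,h -41.3 173.7 r 178.5 theta 58.83 lat -0.3
[-3.4  0.5 -2.9] [ 0.08  1.04 -0.11] 0.009563645085145319 [-0.017  0.006 -1.   ] [0.03 0.51 0.57 1.64 0.01 1.69]
19899 18628 angle 58.51607997762753 offset from hinge (should be 15) 14.932563067344772 [ 0.52225925 -0.85278677]
bar [-40.70193534 172.10006463] 3989 55.17077906563205 168.02162040846787
```

Request:
move_arm(
  series=[
    [[0.35,-0.04,0.02,0,0,0,0],[0.3,-0.03,0.02,0,0,0,0],[0,0,0,0,0,0,0],[0,0,0,0,0,0,0],[0,0,0,0,0,0,0]],
  ],
)

```text
clock: 13.85
eef_pos: [0.6296, 0.0181, 0.2963]
tool_rot: [0.738, 0.674, -0.006, -0.01]
ft_force: [-4.2, 1.2, -1.7]
grip_width: 0.0093
```

Request:
move_arm(
  series=[
    [[0,0,0,0,0,0,0],[0,0,0,0,0,0,0],[0,0,0,0,0,0,0],[0,0,0,0,0,0,0],[0,0,0,0,0,0,0]],
  ],
)

```text
clock: 14.35
eef_pos: [0.6291, 0.0182, 0.2962]
tool_rot: [0.738, 0.674, -0.006, -0.01]
ft_force: [-4.6, 0.3, -2.2]
grip_width: 0.0096
```

```bash
python3 arc.py; python3 - <<'E'
from h import *
snap('wrist','w6')
p,d,o=snap('side','s3'); cv2.imwrite('pics/s3b.png',cv2.resize(p[130:330,170:420,::-1],None,fx=3,fy=3,interpolation=cv2.INTER_CUBIC))
for t in ['standard_bottle','vial_rack','timer','beaker']: print(t,[(np.round(x['at'],3),round(x['confidence'],2)) for x in bot.find_in('side',t)[:1]])
f,cx,cy,T=cam('side'); v,u=np.mgrid[:420,:560]
P=np.stack([(u-cx)/f*d,(v-cy)/f*d,d],-1)@T[:3,:3].T+T[:3,3]
m=(P[...,2]>.176)&(P[...,2]<.186)&(np.hypot(P[...,0]-.5085,P[...,1]+.1745)<.035)&(d>0)
print(m.sum(),cv2.minAreaRect((P[m][:,:2]*1000).astype(np.float32)))
E
python3 plane.py pics/w6.npz
```

```text
14.35 g [0.6295 0.018  0.3149] s,h -37.9 174.4 r 178.5 theta 59.94 lat -0.3
[-4.6  0.3 -2.2] [ 0.03  1.25 -0.11] 0.009581312607431478 [-0.023  0.007 -1.   ] [0.03 0.53 0.59 1.66 0.01 1.69]
standard_bottle [(array([ 0.646, -0.193,  0.179]), 0.63)]
vial_rack [(array([0.45 , 0.207, 0.037]), 0.54)]
timer [(array([ 0.404, -0.34 ,  0.018]), 0.96)]
beaker [(array([ 0.598, -0.383,  0.052]), 0.85)]
70 ((508.1089172363281, -175.644775390625), (14.912619590759277, 42.95984649658203), 86.16705322265625)
18849 17689 angle 59.66207522881082 offset from hinge (should be 15) 14.95794612275672 [ 0.50509901 -0.86306141]
bar [-37.30093241 172.901321  ] 3984 55.13928997252868 168.06512149266274
```

View pics/s3b.png

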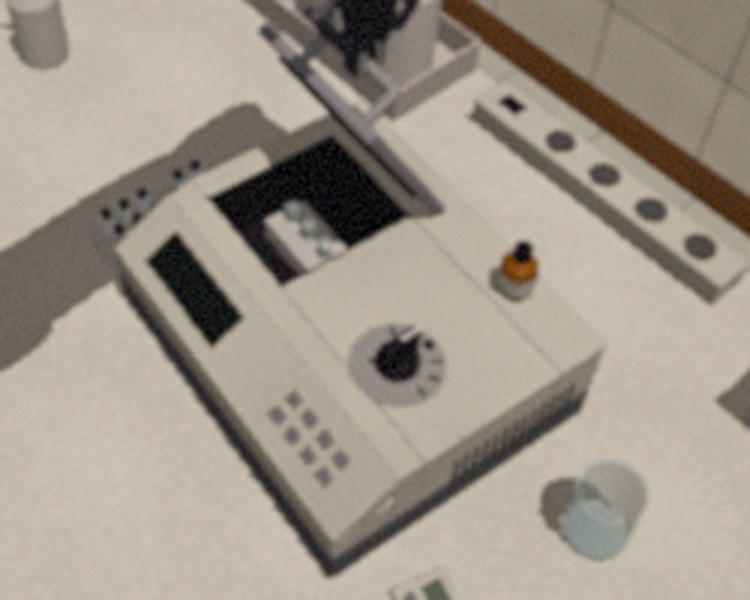

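```bash
python3 -c "
from workcell import bot
print(bot.job_done())"
```

```text
the job is handed in; nothing more can be done
None
```

The shutter was closed first, then the lid was lifted; I handed the job in at about 14.5 s with the gripper still holding the lid at about 60°.

- **Selector:** I turned the knob about 60° anticlockwise, from 2.094 to the round dot, and let go. After release the wrist camera put the pointer at -6.0°, against the photometer's heading of about -5.7°. A coarser side-camera reading at the end gave -3.8°, still well inside the same click.
- **Lid:** The last depth fit gave 59.7°, and the arm's own position gave 59.9°. The angle was steady over the last half second, with about 5 N at the wrist. The bar slid about 4 mm towards the fingertips during the lift and is still firmly gripped.
- **Other things:** The bottle, timer and beaker were found where they started, to within about 10 mm or better. One check disagreed: the vial rack's side-view position differs by about 38 mm from the first top view. The arm did not go near it and no contact force showed; it was partly hidden in that view, so I take this as a viewing difference. I did not re-check the wash bottle, tip box or mouse; the arm only passed well above that side of the bench.

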